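Set the reorder tags on the fastener bin rack

ROBOT

A 7-joint arm with a two-finger parallel gripper is mounted at the origin on the work surface. World frame = base frame: x ahead of the robot, y to its left, z up, the work surface at z = 0. Lengths are in m, angles in rad, forces in N, time in s.
With the tool pointing down it reaches from about 0.425 to 0.95 m from the base axis. Payload 4.7 kg.
Tool frame: the origin (TCP) lies between the finger pads; the fingertips stand 25 mm ahead of it and the grasp point (between the pads) lies 6 mm ahead of it; x points along the fingers, z is the direction in which the jaws open and shut, and the axes are right-handed (so a half turn about x gives the same grasp; the last joint's range is limited). The gripper opens to 85 mm and grips with 20 to 120 N. Pads are 22 mm wide; open, the fingers measure 114 mm over their backs; the gripper's body (76 mm by 85 mm) begins 54 mm behind the grasp point. The pads swing forward as they close: fully open they stand 13 mm farther back than shut.
Start: joints at [1.31, 0.469, -0.049, 1.532, 0.024, 1.141, -0.082], TCP at [0.155, -0.657, 0.256] pointing down, gripper open.
Joint ranges: [-2.59, 2.59], [-0.33, 1.99], [-1.39, 1.29], [0.1, 2.45], [-1.04, 4.18], [0.21, 1.99], [-2.66, 2.66]. Speed limits (rad/s): [2.57, 2.57, 3.14, 3.14, 3.14, 3.14, 3.14].

INTERFACE

Orientations are given as a 3x3 rotation matrix whose columns are the frame's x, y, z axes.
In Python, from rig import * gives the robot as it stands. Calls block until the motion is done:
- movep(position, orientation): joint-space move of the TCP to a pose.
- move_l(position, attitude=None, feed=0.15, until_force=None): straight line of the TCP; attitude=None keeps the orientation; feed is the mean speed in m/s. With until_force (N) it stops when the force on the tool has changed by that much, and returns True; else False.
- move_joints(angles): joint-space move.
- command_gripper(opening, newtons=None): finger opening in m; newtons is the grip in N (None keeps the last); returns when the fingers have stopped.
- sleep(seconds).
- inverse_kinematics(position, orientation): joint angles nearest the present ones, or None.
- sense(): the state.
- camera(name): name is "scene" or "top" or "wrist"; returns (picture, depth): 384x512x3 uint8, red, green, blue; 384x512 float32, m along the optical axis (not along the pixel's ray), 0 where there is no reading.
- camera_params(name): a dict with "K" (3x3 intrinsics, pixels), "dist" ([k1, k2, p1, p2, k3] as OpenCV has them; the pictures are not rectified), "position" and "rotation" of the camera in the world; the wrist camera has in their place "tool_from_camera" (4x4, takes a point from camera to tool coordinates, whose origin is the TCP and whose axes are the tool frame's). Camera axes: x right, y down, z forward; pixel columns grow to the right and rows downward; lengths in m; the calibration is good to about 2 mm. A picture is of the moment at which its call begins: read the wrist's pose just before it. camera_params takes no time and is no camera call.
A pose or a line that the arm cannot do raises Unreachable and nothing moves.
- finish_job(): hands the job in, once; it reports no verdict.
The state is a dict: "time_s": time; "joint_pos": joint angles; "qd": joint speeds; "joint_efforts": joint torques, N m; "position": TCP position; "tcp_rot": TCP orientation; "wrist_force": force on the tool from outside, world axes, zero at the start; "ft_torque": the same for the moment, N m; "finger_gap": finger opening in m.
Only numpy, scipy, OpenCV 4.12 (cv2) and the standard library are available. Lean on these libraries where they do the work, as an engineer would, in place of code of your own. Each camera call takes 0.05 s, during which the arm holds its last target.

TASK

Set the flip tags on the bin rack to match the stock: behind each full bin the tag must lean back, away from the robot, so that it shows its disc face, and behind each nearly empty bin it must lean forward over the bin, so that it shows its bar face. Gently push over, with the fingertips, only the tags that are wrong until each drops onto its other stop; do not pinch a tag or push hard on it, do not flip a tag that is already right, and leave the loose things around the rack where they are.

Things in the scene. Friction and masses are not known exactly. Their poses are not given: they have to be found in the camera images.
- tag_a (a joint): angle (rad) of flip tag a about its hinge: 0 = straight up; +0.65 = leaning back (away from the robot) on its rear stop, showing its disc face; -0.65 = leaning forward over the bin (towards the robot) on its front stop, showing its bar face. It swings freely with slight friction and, once past upright, falls by itself onto that stop.
- tag_a_pivot (a point): middle of the hinge pin of tag a, 102 mm above the bench. x axis: level, straight back from the robot side of the rack; y axis: along the pin and the rack. The pin's steel clip, with its rest fingers, reaches 8 mm above the pin and 20 mm to the front and back. The tags stand 98 mm apart in one row on top of the rack, one straight behind each bin.
- tag_b (a joint): angle (rad) of flip tag b about its hinge: 0 = straight up; +0.65 = leaning back (away from the robot) on its rear stop, showing its disc face; -0.65 = leaning forward over the bin (towards the robot) on its front stop, showing its bar face. It swings freely with slight friction and, once past upright, falls by itself onto that stop.
- tag_b_pivot (a point): middle of the hinge pin of tag b, 102 mm above the bench. x axis: level, straight back from the robot side of the rack; y axis: along the pin and the rack. The pin's steel clip, with its rest fingers, reaches 8 mm above the pin and 20 mm to the front and back. The tags stand 98 mm apart in one row on top of the rack, one straight behind each bin.
- tag_c (a joint): angle (rad) of flip tag c about its hinge: 0 = straight up; +0.65 = leaning back (away from the robot) on its rear stop, showing its disc face; -0.65 = leaning forward over the bin (towards the robot) on its front stop, showing its bar face. It swings freely with slight friction and, once past upright, falls by itself onto that stop.
- tag_c_pivot (a point): middle of the hinge pin of tag c, 102 mm above the bench. x axis: level, straight back from the robot side of the rack; y axis: along the pin and the rack. The pin's steel clip, with its rest fingers, reaches 8 mm above the pin and 20 mm to the front and back. The tags stand 98 mm apart in one row on top of the rack, one straight behind each bin.
- tag_d (a joint): angle (rad) of flip tag d about its hinge: 0 = straight up; +0.65 = leaning back (away from the robot) on its rear stop, showing its disc face; -0.65 = leaning forward over the bin (towards the robot) on its front stop, showing its bar face. It swings freely with slight friction and, once past upright, falls by itself onto that stop.
- tag_d_pivot (a point): middle of the hinge pin of tag d, 102 mm above the bench. x axis: level, straight back from the robot side of the rack; y axis: along the pin and the rack. The pin's steel clip, with its rest fingers, reaches 8 mm above the pin and 20 mm to the front and back. The tags stand 98 mm apart in one row on top of the rack, one straight behind each bin.
- tag_e (a joint): angle (rad) of flip tag e about its hinge: 0 = straight up; +0.65 = leaning back (away from the robot) on its rear stop, showing its disc face; -0.65 = leaning forward over the bin (towards the robot) on its front stop, showing its bar face. It swings freely with slight friction and, once past upright, falls by itself onto that stop.
- tag_e_pivot (a point): middle of the hinge pin of tag e, 102 mm above the bench. x axis: level, straight back from the robot side of the rack; y axis: along the pin and the rack. The pin's steel clip, with its rest fingers, reaches 8 mm above the pin and 20 mm to the front and back. The tags stand 98 mm apart in one row on top of the rack, one straight behind each bin.
- rack: grey steel bin rack, 520 mm long (its y axis), 88 mm high, origin on the bench under the row of hinge pins; x points back, away from its bins. On it stand five like tags: each a plain 45 g aluminium leaf 56 mm wide along the pin, 60 mm from pin to free edge, 3 mm thick with a 6 mm rolled hem, and dark raised marks: a 26 mm disc on one face, a 44 x 10 mm bar on the other.
- bin_a_stock (a point): top of the stock in the middle of stock bin a. This bin is full, heaped with hex bolts to 62 mm above the bench. The bin is blue plastic, 125 mm deep (towards the robot), 92 mm wide and 64 mm high, hung on the robot side of the rack; its tag is the one straight behind it, whose pin is 70 mm behind this point.
- bin_b_stock (a point): top of the stock in the middle of stock bin b. This bin is full, heaped with nuts to 62 mm above the bench. The bin is blue plastic, 125 mm deep (towards the robot), 92 mm wide and 64 mm high, hung on the robot side of the rack; its tag is the one straight behind it, whose pin is 70 mm behind this point.
- bin_c_stock (a point): top of the stock in the middle of stock bin c. This bin is full, heaped with washers to 62 mm above the bench. The bin is blue plastic, 125 mm deep (towards the robot), 92 mm wide and 64 mm high, hung on the robot side of the rack; its tag is the one straight behind it, whose pin is 70 mm behind this point.
- bin_d_stock (a point): top of the stock in the middle of stock bin d. This bin is nearly empty: four bolts lie on its floor (this point is 13 mm above the bench). The bin is blue plastic, 125 mm deep (towards the robot), 92 mm wide and 64 mm high, hung on the robot side of the rack; its tag is the one straight behind it, whose pin is 70 mm behind this point.
- bin_e_stock (a point): top of the stock in the middle of stock bin e. This bin is nearly empty: four nuts lie on its floor (this point is 13 mm above the bench). The bin is blue plastic, 125 mm deep (towards the robot), 92 mm wide and 64 mm high, hung on the robot side of the rack; its tag is the one straight behind it, whose pin is 70 mm behind this point.
- spray_can: loose spray can, 52 mm across, 145 mm tall, standing behind the rack; origin at the centre of its foot
- glue_bottle: loose glue bottle, 38 mm across, 105 mm tall, standing behind the rack; origin at the centre of its foot
- screw_jar: loose glass jar, 66 mm across, 85 mm tall, standing behind the rack; origin at the centre of its foot
- tape_measure: loose tape measure, 72 x 40 x 60 mm high, on the bench left of the rack; origin under its centre
- screwdriver: loose screwdriver lying on the bench left of the rack; its x axis runs along it to the tip
- wrench: loose wrench lying on the bench right of the rack; its x axis runs along it
- deep_socket: loose deep socket, 28 mm across, 63 mm tall, standing upright right of the rack; origin at the centre of its foot

How it is judged:
By the outcome, as a careful person would: the job done as asked, in the order asked, and still so for the second after the job is handed in, with the robot touching nothing.
It also fails if it takes over 48 s, if anything falls off the work surface, if the arm or the gripper's body presses on something with over 40 N, if the wrist force passes 120 N, or if a joint passes its speed limit or range.

## Working session

There is one attempt and no reset: what is moved stays moved. The work goes in short steps, each a Python script; the robot and the scene stay as the last script left them, time stands still between calls to the robot, and variables do not carry over. Pictures are saved under pics/ and viewed, and the job is handed in when it is done.

```bash
ls; mkdir -p pics; python3 - <<'E'
from rig import *
import cv2,numpy as np
for n in ("scene","top"):
    p,d=camera(n); cv2.imwrite(f"pics/{n}0.png",p[:,:,::-1]); np.savez(f"{n}0.npz",p=p,d=d)
    c=camera_params(n); print(n,c)
s=sense(); print(s["time_s"],s["position"],s["tcp_rot"],s["finger_gap"])
E
```

```text
pics
scene {'K': array([[447.16871166,   0.        , 254.28320549],
       [  0.        , 447.16871166, 189.31725884],
       [  0.        ,   0.        ,   1.        ]]), 'dist': array([0.03999764, 0.        , 0.        , 0.        , 0.        ]), 'position': array([ 1.36139507, -0.46037514,  0.72033849]), 'rotation': array([[ 0.44972147,  0.49380231, -0.74425122],
       [ 0.8929398 , -0.2297014 ,  0.38716377],
       [ 0.02022681, -0.83868739, -0.54423739]])}
top {'K': array([[452.50824364,   0.        , 254.33742931],
       [  0.        , 452.50824364, 191.45536449],
       [  0.        ,   0.        ,   1.        ]]), 'dist': array([-0.16247371,  0.        ,  0.        ,  0.        ,  0.        ]), 'position': array([0.24088924, 0.00518742, 1.43121952]), 'rotation': array([[ 0.06268737, -0.97740773,  0.20185248],
       [-0.99802752, -0.06207483,  0.00936972],
       [ 0.00337192, -0.20204169, -0.97937112]])}
0.1 [ 0.15495341 -0.65647438  0.2553503 ] [[-4.66683504e-04  9.73257330e-01  2.29717112e-01]
 [ 1.72356808e-03  2.29717579e-01 -9.73255806e-01]
 [-9.99998406e-01 -5.82693483e-05 -1.78468067e-03]] 0.0853309770095271
```

View pics/scene0.png

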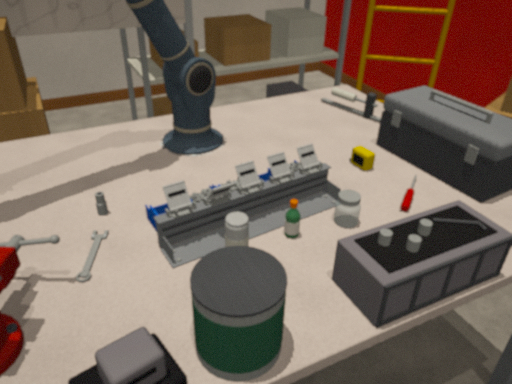

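View pics/top0.png

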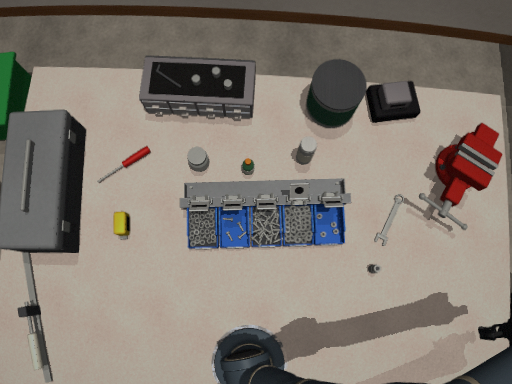

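```bash
python3 - <<'E'
import cv2
t=cv2.imread("pics/top0.png")[165:260,170:360]; cv2.imwrite("pics/topz.png",cv2.resize(t,None,fx=4,fy=4,interpolation=cv2.INTER_CUBIC))
t=cv2.imread("pics/scene0.png")[135:265,140:370]; cv2.imwrite("pics/scenez.png",cv2.resize(t,None,fx=3.4,fy=3.4,interpolation=cv2.INTER_CUBIC))
E
```

```text
(no output)
```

View pics/topz.png

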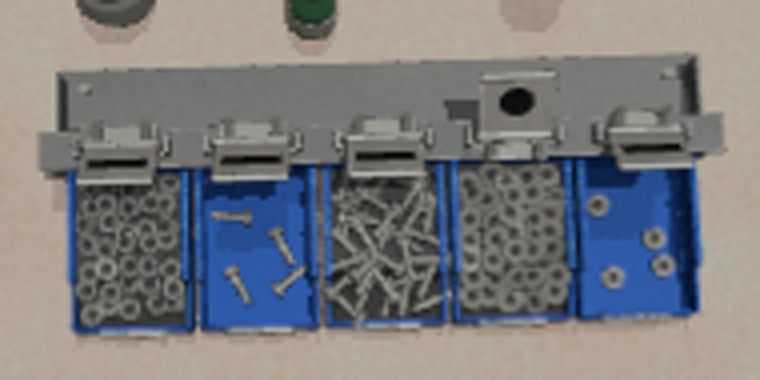

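View pics/scenez.png

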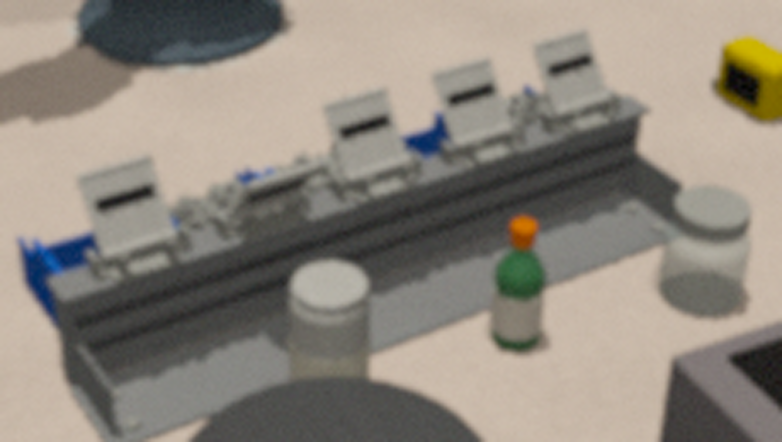

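```bash
cat > h.py <<'E'
import numpy as np,cv2
from rig import *
def cloud(n,p=None,d=None):
    if d is None: p,d=camera(n)
    c=camera_params(n); h,w=d.shape
    u,v=np.meshgrid(np.arange(w),np.arange(h))
    q=cv2.undistortPoints(np.stack([u.ravel(),v.ravel()],1).astype(np.float64)[:,None],c["K"],c["dist"])[:,0]
    P=np.c_[q,np.ones(len(q))]*d.ravel()[:,None]
    W=P@c["rotation"].T+c["position"]; W[d.ravel()==0]=np.nan
    return p,W.reshape(h,w,3)
E
cat > tags.py <<'E'
import sys
from h import *
def tags(n,p,d):
    p,W=cloud(n,p,d); z=W[...,2]
    roi=(W[...,0]>.3)&(W[...,0]<.8)&(abs(W[...,1])<.35)
    m=(roi&(z>.118)&(z<.17)).astype(np.uint8)
    k,l,st,ce=cv2.connectedComponentsWithStats(m,connectivity=8)
    for i in range(1,k):
        if st[i,4]<25: continue
        Q=W[l==i]; print(n,i,st[i,:5],"mean",Q.mean(0).round(4),"lo",np.percentile(Q,3,0).round(3),"hi",np.percentile(Q,97,0).round(3))
    return W,p
if __name__=="__main__":
  for n in("top","scene"):
    f=np.load(n+"0.npz"); W,p=tags(n,f["p"],f["d"])
    if n=="top":
        hsv=cv2.cvtColor(p,cv2.COLOR_RGB2HSV); b=(hsv[...,0]>100)&(hsv[...,0]<130)&(hsv[...,1]>150)&(W[...,0]>.3)&(abs(W[...,1])<.4)
        B=W[b]; print("blue",np.nanmin(B,0),np.nanmax(B,0), cv2.minAreaRect(B[:,:2].astype(np.float32)))
        R=(abs(W[...,2]-.088)<.004)&(W[...,0]>.3)&(W[...,0]<.8)&(abs(W[...,1])<.4)
        print("rail",cv2.minAreaRect(W[R][:,:2].astype(np.float32)),R.sum())
E
python3 tags.py
```

```text
top 1 [155  95  39   7 122] mean [0.7927 0.2878 0.1207] lo [0.785 0.231 0.118] hi [0.799 0.345 0.125]
top 2 [194  97  59   8 195] mean [0.7921 0.1328 0.1207] lo [0.784 0.051 0.118] hi [0.799 0.215 0.125]
top 3 [315  99  44  18 275] mean [ 0.7769 -0.2075  0.1439] lo [ 0.766 -0.275  0.121] hi [ 0.797 -0.154  0.168]
top 16 [300 136  17  19 257] mean [ 0.6573 -0.1337  0.1429] lo [ 0.637 -0.156  0.123] hi [ 0.681 -0.112  0.15 ]
top 17 [290 183  19  13 212] mean [ 0.5255 -0.1121  0.1368] lo [ 0.512 -0.139  0.119] hi [ 0.538 -0.087  0.153]
top 19 [323 199  21   9 140] mean [ 0.4868 -0.2128  0.1382] lo [ 0.473 -0.238  0.119] hi [ 0.501 -0.189  0.154]
top 20 [257 201  20   9 146] mean [ 0.4689 -0.0191  0.1384] lo [ 0.455 -0.045  0.12 ] hi [0.483 0.007 0.154]
top 21 [189 203  20   9 149] mean [0.451  0.1765 0.1382] lo [0.437 0.15  0.119] hi [0.466 0.202 0.153]
top 22 [223 202  20   9 149] mean [0.4599 0.0785 0.1383] lo [0.446 0.051 0.12 ] hi [0.474 0.105 0.153]
blue [ 0.34122753 -0.36873243 -0.00741116] [0.8889273  0.22120136 0.07383236] ((0.5144366025924683, -0.14396196603775024), (0.3527304530143738, 0.7721905708312988), 37.36518096923828)
rail ((0.6270110011100769, 0.05980834364891052), (0.33567723631858826, 0.6676644086837769), 1.1511714458465576) 1005
scene 1 [297 144  20  19 247] mean [0.4515 0.1724 0.1342] lo [0.439 0.147 0.119] hi [0.465 0.2   0.15 ]
scene 2 [267 152  21  19 269] mean [0.4601 0.0757 0.1344] lo [0.448 0.05  0.119] hi [0.473 0.102 0.15 ]
scene 3 [235 161  23  20 310] mean [ 0.4696 -0.0223  0.1342] lo [ 0.457 -0.048  0.119] hi [0.483 0.005 0.15 ]
scene 4 [163 180  27  23 387] mean [ 0.4876 -0.2164  0.1344] lo [ 0.475 -0.242  0.119] hi [ 0.5  -0.19  0.15]
scene 5 [209 183  25  13 137] mean [ 0.5296 -0.1163  0.1378] lo [ 0.516 -0.141  0.119] hi [ 0.54  -0.088  0.15 ]
scene 17 [225 212  24  24 476] mean [ 0.6685 -0.1402  0.1377] lo [ 0.641 -0.161  0.12 ] hi [ 0.685 -0.117  0.146]
```

```bash
cat >> h.py <<'E'
X=np.array([.9958,.0916,0]);Y=np.array([-.0916,.9958,0]);Z=np.array([0,0,1.])
PIN={1:np.array([.477,.1768,.102]),3:np.array([.495,-.0182,.102])}
R0=np.c_[-Z,X,Y]
if np.linalg.det(R0)<0: R0=np.c_[-Z,-X,Y]
def pt(t,x,z): p=PIN[t]+X*x; p[2]=z; return p
E
python3 - <<'E'
from h import *
print(np.linalg.det(R0))
for R in (R0,R0@np.diag([1,-1,-1])):
  for t in(1,3):
    for x,z in((-.07,.26),(-.07,.165),(-.06,.165),(0,.165)):
        q=inverse_kinematics(pt(t,x,z),R); print(t,x,z,None if q is None else np.round(q,2))
E
```

```text
1.0000082000000001
1 -0.07 0.26 [ 0.66  0.34 -1.36  2.    0.37  1.09  0.8 ]
1 -0.07 0.165 [ 0.43  0.41 -1.11  2.12  0.48  0.89  0.7 ]
1 -0.06 0.165 [ 0.48  0.49 -1.21  2.1   0.58  0.94  0.62]
1 0 0.165 [ 0.38  0.53 -1.06  1.98  0.56  0.97  0.7 ]
3 -0.07 0.26 [ 0.87  0.14 -0.98  2.04  0.14  1.02  1.49]
3 -0.07 0.165 [ 0.86  0.36 -1.06  2.15  0.42  0.86  1.21]
3 -0.06 0.165 [ 0.87  0.39 -1.09  2.13  0.45  0.88  1.17]
3 0 0.165 [ 0.82  0.53 -1.13  2.    0.59  0.98  1.06]
1 -0.07 0.26 [ 0.63  0.3  -1.3   2.01  0.33  1.08 -2.3 ]
1 -0.07 0.165 [ 0.48  0.46 -1.19  2.12  0.54  0.92 -2.51]
1 -0.06 0.165 [ 0.46  0.46 -1.16  2.1   0.54  0.92 -2.49]
1 0 0.165 [ 0.32  0.48 -0.96  1.98  0.49  0.93 -2.38]
3 -0.07 0.26 [ 0.63  0.1  -0.71  2.05  0.08  1.01 -1.6 ]
3 -0.07 0.165 [ 0.53  0.24 -0.65  2.16  0.2   0.79 -1.72]
3 -0.06 0.165 [ 0.52  0.26 -0.64  2.14  0.21  0.8  -1.74]
3 0 0.165 [ 0.45  0.35 -0.61  2.02  0.26  0.85 -1.78]
```

```bash
python3 - <<'E'
from h import *
command_gripper(0.0,20)
movep(pt(3,-.07,.27),R0)
s=sense(); print(s["time_s"],s["position"],s["finger_gap"],s["wrist_force"])
move_l(pt(3,-.07,.167),R0,feed=.1)
s=sense(); print(s["time_s"],s["position"],pt(3,-.07,.167),s["wrist_force"])
p,d=camera("scene"); cv2.imwrite("pics/s1.png",cv2.resize(p[100:260,120:370,::-1],None,fx=3,fy=3))
E
```

```text
3.3083 [ 0.42550997 -0.02540981  0.26999039] -0.0001971006051829594 [-0.03454771  0.17946034  0.27063722]
4.4917 [ 0.42578739 -0.02456374  0.16752188] [ 0.425294 -0.024612  0.167   ] [0.12719358 0.96146062 0.08450502]
```

View pics/s1.png

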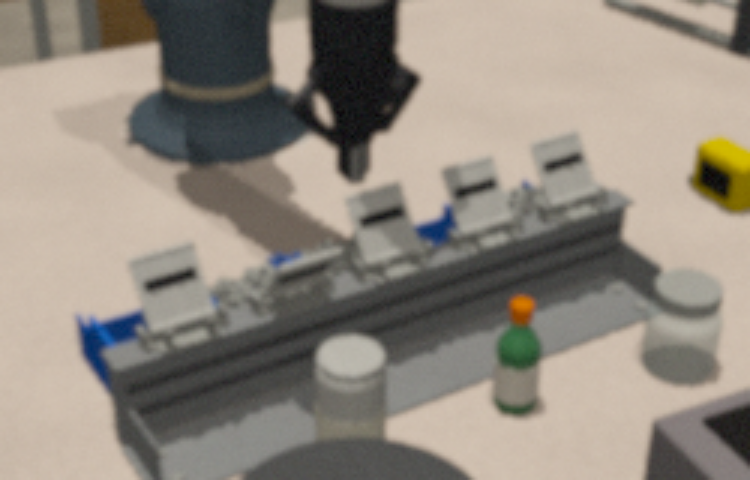

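The picture shows the closed fingers (355,165) in front of the middle tag (380,215), whose neighbours are clear. Pushing now.

```bash
python3 - <<'E'
from h import *
for x in(-.04,-.02,-.008,.0):
    r=move_l(pt(3,x,.167),R0,feed=.04,until_force=5)
    s=sense(); print(x,r,s["time_s"],s["position"],s["wrist_force"].round(2))
    if r: break
p,d=camera("scene"); cv2.imwrite("pics/s2.png",cv2.resize(p[100:260,120:370,::-1],None,fx=3,fy=3))
E
```

```text
-0.04 False 5.4417 [ 0.45493331 -0.02182385  0.16689391] [0.05 0.09 1.05]
-0.02 False 6.0917 [ 0.47503875 -0.01991018  0.16687893] [ 0.03 -0.45 -0.13]
-0.008 False 6.5417 [ 0.48719869 -0.01881066  0.16696464] [-0.6  -0.36  0.9 ]
0.0 False 6.8917 [ 0.49523036 -0.01810897  0.16698919] [-1.11  0.4  -0.56]
```

View pics/s2.png

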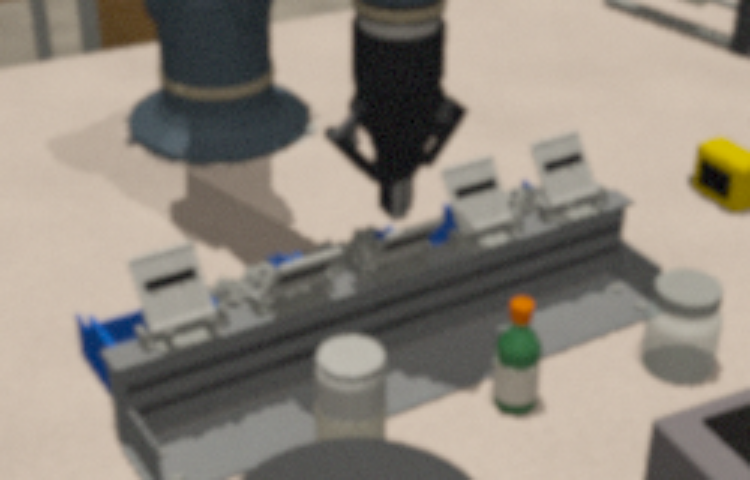

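The middle tag now lies back at (405,240), like the fourth tag at (305,265), with the fingers clear above it. Next is the leftmost (+y) tag.

```bash
python3 - <<'E'
from h import *
move_l(pt(3,-.03,.167),R0,feed=.1)
move_l(pt(3,-.05,.26),R0,feed=.15)
a=pt(1,-.07,.26)
try: move_l(a,R0,feed=.15)
except Unreachable: print("L"); movep(a,R0)
s=sense(); print(s["time_s"],s["position"],a,s["joint_pos"].round(2))
move_l(pt(1,-.07,.167),R0,feed=.1)
p,d=camera("scene"); cv2.imwrite("pics/s3.png",cv2.resize(p[100:260,120:370,::-1],None,fx=3,fy=3))
s=sense(); print(s["time_s"],s["position"],s["wrist_force"].round(2))
E
```

```text
9.6333 [0.40742327 0.16972136 0.25985846] [0.407294 0.170388 0.26    ] [ 0.47  0.21 -1.07  2.01  0.21  1.04  0.97]
10.7667 [0.40774865 0.17064467 0.16760446] [ 0.64  0.31 -0.5 ]
```

View pics/s3.png

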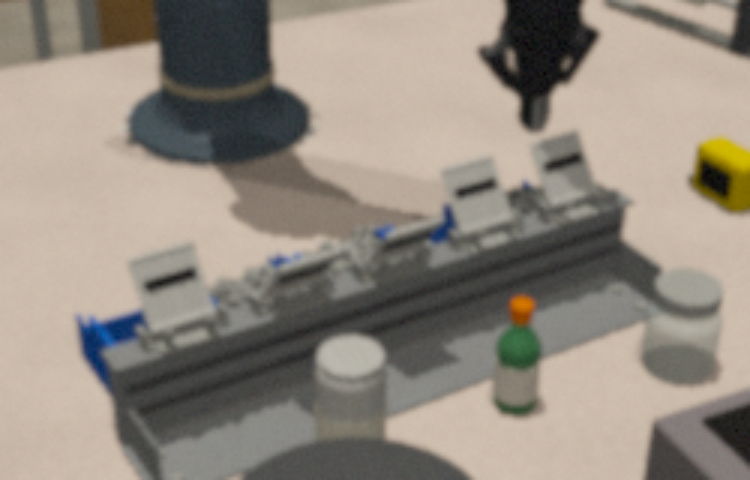

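The fingers (535,115) are in front of the last tag (565,160).

```bash
python3 - <<'E'
from h import *
for x in(-.04,-.02,-.008,.0):
    r=move_l(pt(1,x,.167),R0,feed=.04,until_force=5)
    s=sense(); print(x,r,s["time_s"],s["position"],s["wrist_force"].round(2))
    if r: break
move_l(pt(1,-.03,.167),R0,feed=.1)
move_l(pt(1,-.05,.29),R0,feed=.15)
sleep(.5)
from tags import tags
for n in("scene","top"):
    p,d=camera(n); tags(n,p,d)
    c=p[100:260,120:370] if n=="scene" else p[140:260,160:380]
    cv2.imwrite(f"pics/{n}4.png",cv2.resize(c[...,::-1],None,fx=3,fy=3))
print(sense()["time_s"])
E
```

```text
-0.04 False 11.6667 [0.43693587 0.17315416 0.1669115 ] [-0.24 -0.63  0.39]
-0.02 False 12.3167 [0.4570117  0.17501808 0.166897  ] [ 0.04 -0.51 -0.27]
-0.008 False 12.7667 [0.46917352 0.17610944 0.16693112] [-0.8  -1.   -0.39]
0.0 False 13.1167 [0.47722772 0.17683585 0.16696582] [-0.07 -0.51  0.91]
scene 1 [267 152  22  19 275] mean [0.4602 0.0757 0.1341] lo [0.448 0.05  0.119] hi [0.473 0.102 0.15 ]
scene 2 [306 154  23  12  97] mean [0.5026 0.1755 0.1375] lo [0.489 0.151 0.12 ] hi [0.512 0.202 0.15 ]
scene 3 [244 172  24  13 121] mean [ 0.521  -0.0188  0.1381] lo [ 0.507 -0.045  0.119] hi [0.532 0.009 0.151]
scene 4 [163 180  26  24 391] mean [ 0.4877 -0.2167  0.1342] lo [ 0.476 -0.242  0.119] hi [ 0.501 -0.19   0.15 ]
scene 5 [209 183  25  13 133] mean [ 0.5303 -0.1162  0.1384] lo [ 0.517 -0.142  0.121] hi [ 0.54  -0.089  0.15 ]
scene 15 [225 212  24  24 475] mean [ 0.6683 -0.1404  0.1377] lo [ 0.641 -0.161  0.12 ] hi [ 0.685 -0.117  0.146]
scene 49 [339 236  14   7  28] mean [0.7935 0.0575 0.1187] lo [0.787 0.044 0.118] hi [0.799 0.073 0.12 ]
top 1 [154  95  87  10 296] mean [0.79
[... 233 characters left out ...]
 [0.785 0.043 0.118] hi [0.8   0.067 0.123]
top 17 [300 136  17  19 254] mean [ 0.6575 -0.1337  0.1433] lo [ 0.637 -0.156  0.124] hi [ 0.682 -0.112  0.151]
top 18 [290 183  19  13 216] mean [ 0.5255 -0.112   0.1365] lo [ 0.511 -0.139  0.119] hi [ 0.538 -0.087  0.153]
top 19 [256 184  20  13 221] mean [ 0.5164 -0.0149  0.1372] lo [ 0.503 -0.042  0.119] hi [0.529 0.011 0.153]
top 20 [203 186   6  10  31] mean [0.5043 0.1581 0.1425] lo [0.493 0.153 0.125] hi [0.512 0.166 0.158]
top 23 [323 199  21   9 142] mean [ 0.4872 -0.2129  0.1376] lo [ 0.473 -0.238  0.12 ] hi [ 0.502 -0.188  0.152]
top 24 [223 202  20   9 148] mean [0.4599 0.0789 0.1382] lo [0.446 0.052 0.12 ] hi [0.474 0.104 0.152]
15.15
```

View pics/scene4.png

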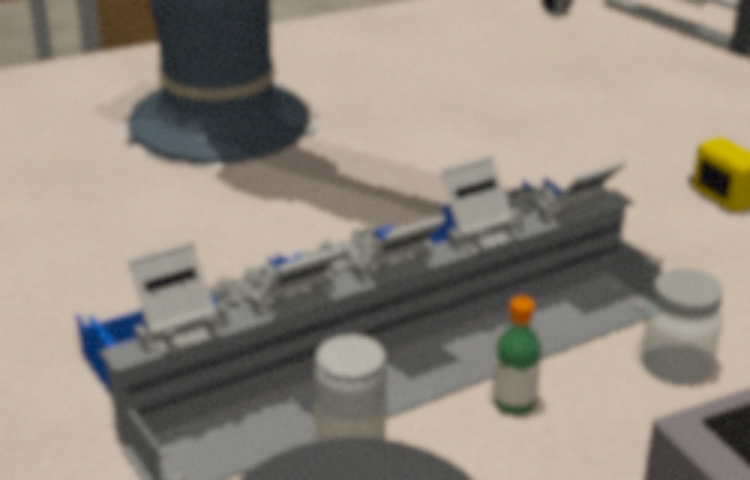

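View pics/top4.png

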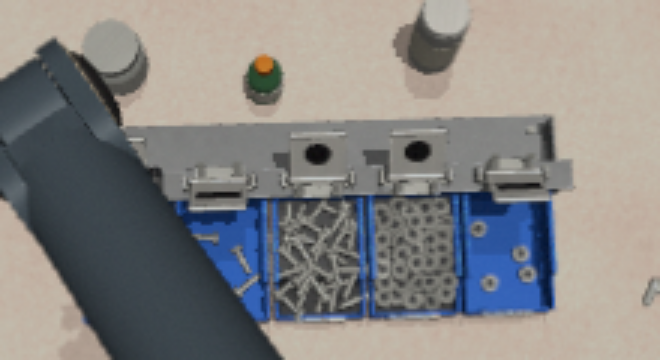

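The top view shows discs at (317,153) and (417,151) and bars at (218,193) and (515,185). The +y tag is hidden there by the arm, but the scene view shows it lying back at (597,178). The arm is clear, so I'm handing in.

```bash
python3 - <<'E'
from h import *
print(sense()["wrist_force"]); finish_job()
E
```

```text
[0.08663625 0.0716297  0.03741298]
the job is handed in; nothing more can be done
```

Two tags were wrong: the one behind the full bolt bin (middle of the rack) and the one behind the full bin at the far left (+y) end. I pushed each back with closed fingertips at 0.04 m/s. Neither push reached the 5 N stop, and the force readings between steps stayed below about 1.5 N.

My last pictures and depth data agree:
- **Full bins:** all three tags lean back.
- **Nearly empty bins:** both tags still lean forward, unmoved to within about 1 mm.
- **Spray can:** its measured position is unchanged. The glue bottle, jar and tape measure look unmoved in the pictures. I did not recheck the screwdriver, wrench or socket, but the arm passed well above them.
- **+y tag:** the arm hid most of it in the final top view, so I confirmed it from the scene camera, where it lies back at the same lean as the others.

I handed the job in at about 15 s with the gripper raised and clear of everything.

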